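Find and mark the high spot of a belt pulley

TASK

The groove of the belt pulley on the bench stand has a high spot that cannot be seen. Turn the pulley slowly by its crank knob, without forcing the spindle sideways on its soft mounts, and feel where the fixed pointer rubs hardest; stop with the middle of the high spot at the pointer, let go of the crank, then gently press the red marker button fully down so that it marks the pulley there, and let it spring back. Never press the marker anywhere else round the pulley, leave the pulley standing at its high spot, and do not disturb the other things on the bench.

Things in the scene. Friction and masses are not known exactly. Their poses are not given: they have to be found in the camera images.
- pulley: Flanged pale aluminium belt pulley, 136 mm across, on an upright spindle; origin on the spindle axis at z 90 mm, z up, own -x pointing from the axis to the crank knob. Turns endlessly either way, bearing friction about 0.02 N m, stays where left. Two flanges (z 124-128 and 140-144 mm) hide its belt groove. On its top: hub nut (to z 160 mm), crank arm (to z 150 mm).
- stand: Fixed stand of the pulley: green box 180 x 140 mm at the foot with a dark plate 200 x 160 mm on top (z 90-95 mm); origin on the worktop under the spindle, own +x to the pointer. The pulley's groove floor (60 mm radius) has one high part some 80 deg long, rising smoothly to 62 mm in its middle, the high spot; its angle from the crank differs every time and cannot be seen.
- crank_knob (a point): Black upright crank knob, 15 mm diameter, z 151-206 mm, 40 mm from the spindle axis, on the pulley's crank arm, free to spin about itself; this point is on the knob's axis at z 186 mm. Pinched from above and carried round the spindle axis, it turns the pulley.
- spindle_axis (a point): Point on the spindle axis at the pulley's top face, z 144 mm. Spindle, pulley, pointer and marker stand together on a grey plate (186 x 146 mm, top z 104 mm) that rests on four soft rubber mounts and gives sideways 1 mm per 5 N of push or pull; pushed off by 5 mm (25 N) the bearing is being forced.
- gauge: Pointer: blue pillar 30 x 38 mm, top z 140 mm, centre 95.5 mm out on its own +x; origin on the spindle axis at z 90 mm. Its sprung stylus (up to 11 N at the high spot, friction about 0.6) reaches into the groove and rubs only on the high part: drag at the knob grows from about 0.5 N to 7-12 N near the high spot and falls again beyond, either way (less at rest).
- marker_top (a point): Centre of the upper face of the marker, a red push button 22 mm across in a black 38 mm housing on top of the pointer's pillar, at z 162 mm, 95.5 mm from the spindle axis.
- marker (a joint): Travel of the red marker button in m: 0 up, 0.006 fully pressed (straight down). Spring force 1.5 N rising to 5 N; it springs back up.
- vial_blue: Bystander: glass sample vial with a white ribbed cap and bluish contents, 25 x 25 x 54 mm, standing; origin at the centre of its underside.
- vial_clear: Bystander: glass sample vial with a black cap, 28 x 28 x 62 mm, standing; origin at the centre of its underside.
- beaker: Bystander: clear 53 x 53 x 66 mm beaker, standing; origin at the centre of its underside.
- petri: Bystander: clear petri dish with lid, 94 x 94 x 16 mm, lying flat; origin at the centre of its underside.
- screwdriver: Bystander: yellow-handled screwdriver, 21 x 170 x 21 mm, lying along its own y; origin at the centre of its underside.
- tape: Bystander: roll of beige tape, 77 x 77 x 19 mm, lying flat; origin at the centre of its underside.

How it is judged:
By the outcome, as a careful person would: the job done as asked, in the order asked, and still so for the second after the job is handed in, with the robot touching nothing.
It also fails if it takes over 72 s, if anything falls off the work surface, if the arm or the gripper's body presses on something with over 40 N, if the wrist force passes 120 N, or if a joint passes its speed limit or range.

ROBOT

A 7-joint arm with a two-finger parallel gripper is mounted at the origin on a cart in front of the work surface, level with it; the furniture and walls round the work are solid. World frame = base frame: x ahead of the robot, y to its left, z up, the work surface at z = 0. Lengths are in m, angles in rad, forces in N, time in s.
With the tool pointing down it reaches from about 0.425 to 0.925 m from the base axis. Payload 6.8 kg.
Tool frame: the origin (TCP) lies between the finger pads; the fingertips stand 17 mm ahead of it and the grasp point (between the pads) lies 2 mm behind it; x points along the fingers, z is the direction in which the jaws open and shut, and the axes are right-handed (so a half turn about x gives the same grasp; the last joint's range is limited). The gripper opens to 88 mm and grips with 3 to 60 N. Pads are 20 mm wide; open, the fingers measure 115 mm over their backs; the gripper's body (75 mm by 178 mm) begins 61 mm behind the grasp point.
Start: joints at [-1.323, 0.477, 0.022, 1.555, -0.011, 1.109, -0.083], TCP at [0.235, 0.633, 0.24] pointing down, gripper open.
Joint ranges: [-2.96, 2.96], [-0.34, 2.1], [-1.41, 1.46], [0.24, 2.44], [-1.37, 4.51], [0.17, 1.92], [-2.96, 2.96]. Speed limits (rad/s): [2.39, 2.39, 3.14, 3.14, 3.14, 3.14, 3.14].

INTERFACE

Orientations are given as a rotation vector (axis times angle).
In Python, from cell import env gives the robot as it stands.
- The arm moves only by the shell command python3 -m handwheel 'ROWS' [FORCE]. ROWS is JSON, a list of rows, each a list of 7 numbers: the shift along the tool's x, y, z in mm, then the turn, a rotation vector about the tool's x, y, z in rad, then the opening in per cent of the stroke, from 0 (shut) to 100 (fully open). A call has exactly 5 rows; each row shifts and turns the commanded pose from where the row before left it, along the tool's axes as they then stand; what a row does not reach is not made up. A row lasts 1/10 s, in which the tool goes at most 50 mm and 8.59 degrees, less where a joint would pass 70% of its speed; a pose out of reach is approached as far as the arm can. A call with a gripper value outside its range is refused whole. The fingers move at their own pace and stop on an object; FORCE is the grip in N (left out, the last holds). Time passes only in rows, so rows that do not move let the fingers close, or fill a call up. It gives the time, the measured TCP pose, the force and the opening at its end, in the units of the state.
- env.get_state(): the state, without advancing time (a new reading comes with each control period).
- env.grab_frame(name): name is "scene" or "side" or "wrist"; returns the picture (384x512x3 uint8, red, green, blue); there is no depth.
- env.get_calibration(name): a dict with "camera_matrix" (3x3 intrinsics, pixels), "position" and "rotation" of the camera in the world. Camera axes: x right, y down, z forward; pixel columns grow to the right and rows downward; lengths in m; the calibration is good to about 2 mm. A picture is of the moment at which its call begins: read the wrist's pose just before it. get_calibration takes no time and is no camera call; for the wrist camera it gives the pose at the moment of the call.
- env.job_done(): hands the job in, once; it reports no verdict.
The state is a dict: "time_s": time; "q": joint angles; "joint_vel": joint speeds; "tau": joint torques, N m; "eef_pos": TCP position; "eef_rot": TCP orientation; "force": force on the tool from outside, world axes, zero at the start; "torque": the same for the moment, N m; "finger_gap": finger opening in m.
Only numpy, scipy, OpenCV 4.12 (cv2) and the standard library are available. Lean on these libraries where they do the work, as an engineer would, in place of code of your own. Each camera call takes 0.05 s, during which the arm holds its last target. There are 200 camera calls.

## Working session

There is one attempt and no reset: what is moved stays moved. The work goes in short steps, Python scripts to look and compute and a shell command to move; the robot and the scene stay as the last step left them, time stands still between calls to the robot, and variables do not carry over. Pictures are saved under pics/ and viewed, about 8 in all and at most 12, crops included, and the job is handed in when it is done.

```bash
mkdir -p pics; ls; python3 - <<'E'
from cell import env
import cv2,numpy as np
s=env.get_state(); print({k:np.round(v,3).tolist() for k,v in s.items()})
a=[]
for n in("scene","side"):
    f=env.grab_frame(n);cv2.imwrite(f"pics/{n}0.png",f[:,:,::-1]);c=env.get_calibration(n)
    print(n,{k:np.round(v,4).tolist() for k,v in c.items()})
E
```

```text
pics
{'time_s': 0.0, 'q': [-1.323, 0.478, 0.022, 1.556, -0.011, 1.109, -0.083], 'joint_vel': [0.002, 0.0, -0.001, -0.0, 0.001, 0.0, -0.0], 'tau': [-0.001, -58.286, 1.534, -27.261, -0.054, 0.017, 0.0], 'eef_pos': [0.235, 0.632, 0.239], 'eef_rot': [-0.944, 1.358, 0.943], 'force': [0.08, -0.362, 1.106], 'torque': [-0.075, -0.019, 0.062], 'finger_gap': 0.088}
scene {'camera_matrix': [[488.4641, 0.0, 253.8518], [0.0, 488.4641, 195.8208], [0.0, 0.0, 1.0]], 'position': [0.045, 0.3999, 1.2601], 'rotation': [-1.234, 2.5299, -0.7247]}
side {'camera_matrix': [[465.0812, 0.0, 253.4662], [0.0, 465.0812, 197.0731], [0.0, 0.0, 1.0]], 'position': [0.1818, -0.8972, 1.3668], 'rotation': [-2.4176, 0.6285, -0.1909]}
```

View pics/scene0.png

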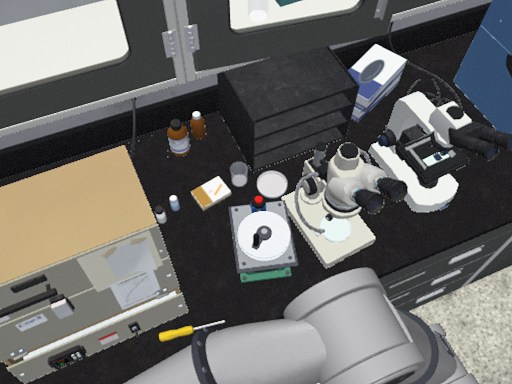

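View pics/side0.png

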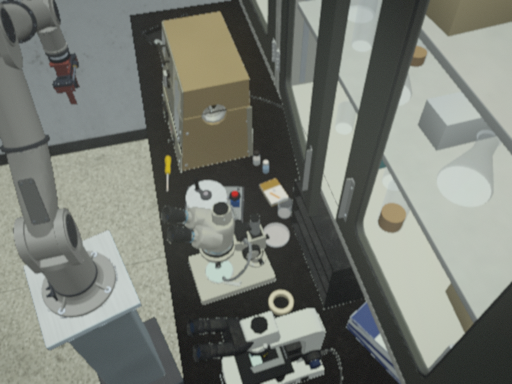

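The scene view shows the pulley at about (263,237), its black knob near (257,240) and the red button near (258,201). A microscope stands close to its right. Next I measure these by colour mask.

```bash
cat > h.py <<'E'
from cell import env
import cv2,numpy as np
from scipy.spatial.transform import Rotation as R
def ray(c,uv,z):
    K=np.array(c["camera_matrix"]);r=np.array(c["rotation"]);r=R.from_rotvec(r).as_matrix() if r.size==3 else r
    d=r@np.linalg.solve(K,[uv[0],uv[1],1]);p=np.array(c["position"]);return p+d*(z-p[2])/d[2]
def proj(c,P):
    r=R.from_rotvec(c["rotation"]).as_matrix();q=np.array(c["camera_matrix"])@(r.T@(np.array(P)-c["position"]));return q[:2]/q[2]
E
python3 - <<'E'
from h import *
ims=[]
for n,(x0,y0,x1,y1) in (("scene",(215,180,315,290)),("side",(175,170,275,250))):
    f=cv2.imread(f"pics/{n}0.png");c=env.get_calibration(n)
    g=f[y0:y1,x0:x1].astype(int)
    red=(g[...,2]>120)&(g[...,1]<70)&(g[...,0]<70);v,u=np.nonzero(red)
    print(n,"red",u.mean()+x0,v.mean()+y0,len(u),ray(c,(u.mean()+x0,v.mean()+y0),.160).round(4))
    m=((g.min(2)>200)).astype(np.uint8);k=cv2.findContours(m,cv2.RETR_EXTERNAL,cv2.CHAIN_APPROX_NONE)[0]
    k=max(k,key=cv2.contourArea);e=cv2.fitEllipse(cv2.convexHull(k));ctr=(e[0][0]+x0,e[0][1]+y0)
    print("disc",ctr,e[1],ray(c,ctr,.144).round(4))
    P=np.array([ray(c,(p[0][0]+x0,p[0][1]+y0),.144)[:2] for p in cv2.convexHull(k)]).astype(np.float32)
    print("circle",cv2.minEnclosingCircle(P))
    ims.append(cv2.resize(f[y0:y1,x0:x1],(400,400 if n=="side" else 440),interpolation=cv2.INTER_CUBIC)[:400])
cv2.imwrite("pics/crop.png",np.hstack(ims))
E
```

```text
scene red 258.35185185185185 199.11111111111111 54 [ 0.5622 -0.0293  0.16  ]
disc (263.4122886657715, 235.33675003051758) (49.698883056640625, 53.27671813964844) [0.4765 0.0217 0.144 ]
circle ((0.477022647857666, 0.01928265020251274), 0.0715467557311058)
side red 234.32142857142856 193.75 28 [ 0.562  -0.0346  0.16  ]
disc (208.8001708984375, 193.73523139953613) (22.30936050415039, 27.19208526611328) [0.4929 0.0189 0.144 ]
circle ((0.4907054603099823, 0.020399488508701324), 0.05157388746738434)
```

View pics/crop.png

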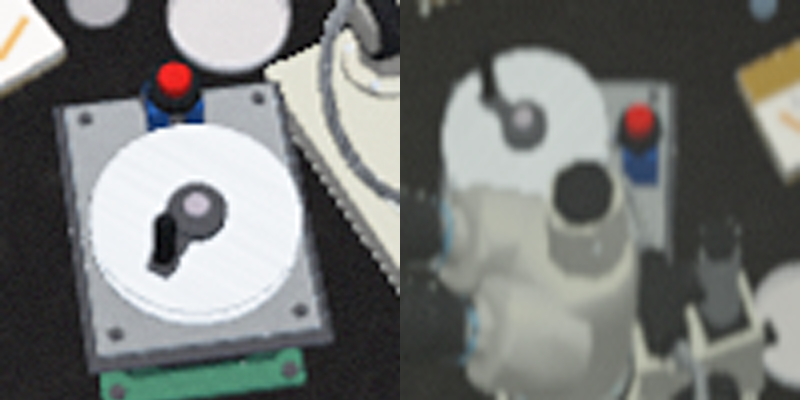

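The crops show the hub nut top at scene (265,231.5) and side (205.8,193.6). The knob top is at about scene (258,233.5) and side (196,182).

```bash
python3 - <<'E'
from h import *
a=env.get_calibration("scene");b=env.get_calibration("side")
for n,p,q,z in (("nut",(265,231.2),(205.8,193.6),.16),("knobtop",(257.8,234.5),(196.2,183),.206),("red",(258.35,199.1),(234.3,193.75),.160)):
    print(n,ray(a,p,z).round(4),ray(b,q,z).round(4))
f=cv2.imread("pics/scene0.png");g=f[200:275,225:305].astype(int)
k=(g.max(2)<45)
print("\n".join("".join("#" if x else "." for x in r) for r in k[20:60,10:55]))
# dark pixels knob: rows from 220, cols from 235
s=env.get_state();M=R.from_rotvec(s["eef_rot"]).as_matrix();print(M.round(3))
E
```

```text
nut [0.477  0.0166 0.16  ] [0.4804 0.0123 0.16  ]
knobtop [0.4627 0.052  0.206 ] [0.4606 0.0323 0.206 ]
red [ 0.5622 -0.0293  0.16  ] [ 0.5619 -0.0346  0.16  ]
.............................................
.............................................
.............................................
.............................................
.............................................
.............................................
.............................................
.............................................
.............................................
.............................................
.............................................
.............................................
.............................................
.............................................
....................###......................
...................#####.....................
...................#####.....................
...................#####.....................
...................#####.....................
...................#####.....................
...................#
[... 272 characters left out ...]
.............................
.............................................
.............................................
.............................................
.............................................
.............................................
.............................................
.............................................
.............................................
.............................................
.............................................
.............................................
.............................................
.............................................
[[-0.    -0.937  0.348]
 [-0.002  0.348  0.937]
 [-1.    -0.    -0.002]]
```

```bash
python3 - <<'E'
from h import *
a=env.get_calibration("scene");b=env.get_calibration("side")
def tri(p,q):
    A=[];B=[]
    for c,u in((a,p),(b,q)):
        o=np.array(c["position"]);d=ray(c,u,0)-o;d/=np.linalg.norm(d);Pm=np.eye(3)-np.outer(d,d);A.append(Pm);B.append(Pm@o)
    return np.linalg.solve(sum(A),sum(B)).round(3)
print("scope top",tri((348,152),(220,209)),"eyepiece1",tri((392,190),(176,214)),"eyep2",tri((365,201),(172,233)))
print("box front bottom right",ray(a,(186,306),0),"box top front right corner",tri((186,290),(183,165)),tri((148,150),(238,70)))
print("box pts",ray(a,(20,380),0),ray(b,(183,165),0),ray(b,(165,20),.25), ray(a,(160,190),.25),ray(a,(0,272),.25))
E
```

```text
scope top [ 0.444 -0.198  0.351] eyepiece1 [ 0.315 -0.182  0.383] eyep2 [ 0.324 -0.166  0.299]
box front bottom right [0.49436634 0.26712795 0.        ] box top front right corner [0.496 0.25  0.068] [0.691 0.187 0.44 ]
box pts [0.58883094 0.69270541 0.        ] [0.50284098 0.30599974 0.        ] [0.70941483 0.8876242  0.25      ] [0.68818359 0.17965835 0.25      ] [0.72260048 0.57397705 0.25      ]
```

```bash
python3 -m handwheel '[[-12,0,0,0.135,0,0,100],[-12,0,0,0.135,0,0,100],[-12,0,0,0.135,0,0,100],[-12,0,0,0.135,0,0,100],[-12,0,0,0.135,0,0,100]]' 30; python3 -m handwheel '[[0,0,0,0.135,0,0,100],[0,0,0,0.135,0,0,100],[0,0,0,0.135,0,0,100],[0,0,0,0.135,0,0,100],[0,0,0,0,0,0,100]]'; python3 -m handwheel '[[0,-39,14,0,0,0,100],[0,-39,14,0,0,0,100],[0,-39,14,0,0,0,100],[0,-39,14,0,0,0,100],[0,-39,14,0,0,0,100]]'; python3 -c "
from h import *
s=env.get_state();print(s['q'],R.from_rotvec(s['eef_rot']).as_matrix().round(3))"
```

```text
time_s: 0.6
eef_pos: [0.235, 0.6324, 0.2996]
eef_rot: [-0.42, 1.531, 0.418]
force: [0.0, 0.7, 0.2]
finger_gap: 0.0879
time_s: 1.1
eef_pos: [0.2349, 0.6325, 0.2991]
eef_rot: [0.0, 1.571, -0.002]
force: [0.4, -0.2, 0.1]
finger_gap: 0.0874
time_s: 1.6
eef_pos: [0.3055, 0.4359, 0.2995]
eef_rot: [-0.004, 1.571, 0.003]
force: [0.1, -0.1, 0.8]
finger_gap: 0.0876
[-1.36734689  0.18563043  0.33708566  1.84115628 -0.06752627  1.12612384
 -1.00230141] [[ 0.    -0.004  1.   ]
 [-0.     1.     0.004]
 [-1.    -0.     0.   ]]
```

```bash
python3 -m handwheel '[[0,-38,15,0,0,0,100],[0,-38,15,0,0,0,100],[0,-38,15,0,0,0,100],[0,-38,15,0,0,0,100],[0,-38,15,0,0,0,100]]'; python3 -m handwheel '[[0,-38,15,0,0,0,100],[0,-38,15,0,0,0,100],[0,-38,15,0,0,0,100],[0,-38,15,0,0,0,100],[0,-38,15,0,0,0,100]]';  python3 - <<'E'
from h import *
s=env.get_state();print(s["eef_pos"]);c=env.get_calibration("wrist");f=env.grab_frame("wrist");cv2.imwrite("pics/w1.png",f[:,:,::-1])
import pickle;pickle.dump(c,open("w1.pkl","wb"));print(c)
E
```

```text
time_s: 2.1
eef_pos: [0.3804, 0.246, 0.2997]
eef_rot: [-0.003, 1.571, 0.003]
force: [1.0, -0.3, -0.1]
finger_gap: 0.0874
time_s: 2.6
eef_pos: [0.4553, 0.056, 0.2998]
eef_rot: [-0.003, 1.57, 0.004]
force: [0.2, 0.5, -0.1]
finger_gap: 0.088
[0.45530961 0.05603163 0.29979755]
{'camera_matrix': array([[292.24227308,   0.        , 258.22656189],
       [  0.        , 292.24227308, 188.81127304],
       [  0.        ,   0.        ,   1.        ]]), 'position': array([0.45517525, 0.13937617, 0.44644511]), 'rotation': array([2.83678495e+00, 5.16630502e-03, 1.48381610e-03])}
```

View pics/w1.png

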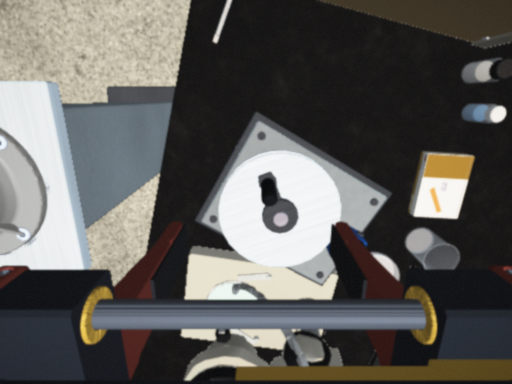

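The wrist view shows the disc centred at about (280,208), the nut at (281,216) and the knob spanning (266,180) to (269,198).

```bash
python3 - <<'E'
from h import *
import pickle;c=pickle.load(open("w1.pkl","rb"));f=cv2.imread("pics/w1.png");g=f[140:280,205:350].astype(int)
m=(g.min(2)>200).astype(np.uint8);k=max(cv2.findContours(m,cv2.RETR_EXTERNAL,cv2.CHAIN_APPROX_NONE)[0],key=cv2.contourArea)
hull=cv2.convexHull(k)[:,0]+[205,140]
P=np.array([ray(c,p,.144)[:2] for p in hull])
from scipy.optimize import least_squares
r=least_squares(lambda a:np.hypot(*(P-a[:2]).T)-a[2],[.478,.016,.068],loss="soft_l1",f_scale=.001);print("axis",r.x)
d=(g.max(2)<40);print("\n".join("".join("#" if x else "." for x in q) for q in d[30:70,45:95]))
for uv,z in (((281,219),.16),((269.5,198),.206),((269,196),.206)):print(uv,z,ray(c,uv,z))
a=env.get_calibration("scene")
E
```

```text
axis [0.47724013 0.01369479 0.07126855]
..................................................
..................................................
..................................................
..................................................
..................................................
..................................................
..................................................
..................................................
.................##...............................
..............########............................
.............##########...........................
............###########...........................
............############..........................
...........#############..........................
...........##############.........................
...........##############.........................
............#############.........................
............#############.........................
............#############.........................
............##############........................
............##############..............
[... 436 characters left out ...]
##########.......................
.............##############.......................
.............#############........................
..............############........................
...............##########.........................
................#######...........................
.................##...............................
..................................................
..................................................
..................................................
..................................................
(281, 219) 0.16 [0.47995831 0.01573357 0.16      ]
(269.5, 198) 0.206 [0.46542261 0.05537469 0.206     ]
(269, 196) 0.206 [0.46495982 0.0572138  0.206     ]
```

```bash
python3 - <<'E'
import cv2
f=cv2.imread("pics/w1.png")[160:240,230:310];cv2.imwrite("pics/w1c.png",cv2.resize(f,(560,560),interpolation=cv2.INTER_CUBIC))
E
```

```text
(no output)
```

View pics/w1c.png

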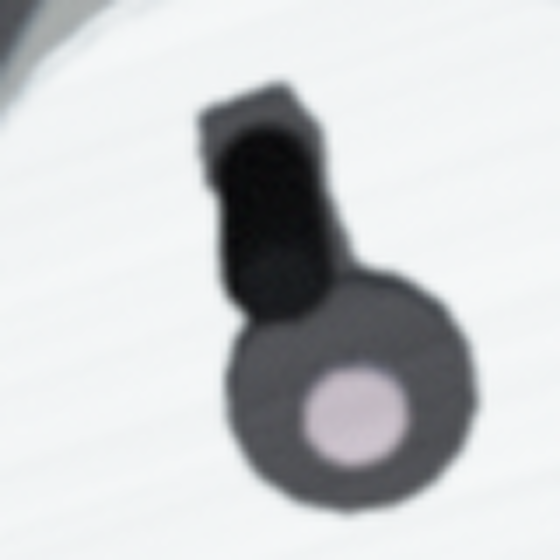

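The crop shows the nut at (280.7,219.3) and the knob's top centre at about (269.8,198). This puts the knob near (0.465,0.054) and the axis near (0.479,0.0155). Next I lower the gripper and pinch.

```bash
python3 -m handwheel '[[20,-1,5,0,0,0,100],[20,-1,5,0,0,0,100],[20,0,0,0,0,0,100],[20,0,0,0,0,0,100],[20,0,0,0,0,0,100]]'; python3 -m handwheel '[[10,0,0,0,0,0,60],[4,0,0,0,0,0,40],[0,0,0,0,0,0,30],[0,0,0,0,0,0,30],[0,0,0,0,0,0,30]]' 30;python3 -m handwheel '[[0,0,0,0,0,0,22],[0,0,0,0,0,0,18],[0,0,0,0,0,0,14],[0,0,0,0,0,0,10],[0,0,0,0,0,0,5]]' 30; python3 -m handwheel '[[0,0,0,0,0,0,0],[0,0,0,0,0,0,0],[0,0,0,0,0,0,0],[0,0,0,0,0,0,0],[0,0,0,0,0,0,0]]' 30
```

```text
time_s: 3.15
eef_pos: [0.4649, 0.0559, 0.1988]
eef_rot: [-0.003, 1.571, 0.003]
force: [-0.6, 0.6, -0.6]
finger_gap: 0.0879
time_s: 3.65
eef_pos: [0.4657, 0.0559, 0.1864]
eef_rot: [0.0, 1.569, 0.001]
force: [-0.6, -0.6, -0.8]
finger_gap: 0.0512
time_s: 4.15
eef_pos: [0.4651, 0.0558, 0.1857]
eef_rot: [0.0, 1.571, 0.0]
force: [0.1, 0.4, -0.1]
finger_gap: 0.0148
time_s: 4.65
eef_pos: [0.4651, 0.0557, 0.1857]
eef_rot: [0.0, 1.571, 0.0]
force: [-0.9, -0.8, 1.5]
finger_gap: 0.0146
```

```bash
cat > arc.py <<'E'
import sys,numpy as np,json
# arc.py th0 step calls sx0 sy0 : rows [0,dy,dx,..] (mm) for the circle, cumulative rounding
th,st,n=float(sys.argv[1]),float(sys.argv[2]),int(sys.argv[3])
t=np.radians(th+st*np.arange(5*n+1));p=(40*np.c_[np.sin(t),np.cos(t)]).round(1);d=np.diff(p,axis=0).round(1)
for i in range(n):print(th+st*5*(i+1),json.dumps([[0,*map(float,r),0,0,0,0] for r in d[5*i:5*i+5]]).replace(" ","").replace(".0,",","))
E
python3 arc.py 110.5 3 24
```

```text
125.5 [[0,-0.8,-1.9,0,0,0,0],[0,-0.9,-1.9,0,0,0,0],[0,-1,-1.9,0,0,0,0],[0,-1.1,-1.8,0,0,0,0],[0,-1.1,-1.7,0,0,0,0]]
140.5 [[0,-1.3,-1.7,0,0,0,0],[0,-1.3,-1.6,0,0,0,0],[0,-1.5,-1.5,0,0,0,0],[0,-1.5,-1.5,0,0,0,0],[0,-1.6,-1.4,0,0,0,0]]
155.5 [[0,-1.6,-1.3,0,0,0,0],[0,-1.7,-1.2,0,0,0,0],[0,-1.8,-1.1,0,0,0,0],[0,-1.8,-1,0,0,0,0],[0,-1.9,-0.9,0,0,0,0]]
170.5 [[0,-1.9,-0.8,0,0,0,0],[0,-2,-0.7,0,0,0,0],[0,-2,-0.6,0,0,0,0],[0,-2,-0.6,0,0,0,0],[0,-2.1,-0.4,0,0,0,0]]
185.5 [[0,-2.1,-0.2,0,0,0,0],[0,-2.1,-0.2,0,0,0,0],[0,-2.1,-0.1,0,0,0,0],[0,-2,0,0,0,0,0],[0,-2.1,0.2,0,0,0,0]]
200.5 [[0,-2.1,0.2,0,0,0,0],[0,-2.1,0.4,0,0,0,0],[0,-2,0.5,0,0,0,0],[0,-2,0.6,0,0,0,0],[0,-2,0.6,0,0,0,0]]
215.5 [[0,-1.9,0.8,0,0,0,0],[0,-1.9,0.9,0,0,0,0],[0,-1.9,1,0,0,0,0],[0,-1.8,1.1,0,0,0,0],[0,-1.7,1.1,0,0,0,0]]
230.5 [[0,-1.7,1.3,0,0,0,0],[0,-1.6,1.3,0,0,0,0],[0,-1.5,1.5,0,0,0,0],[0,-1.5,1.5,0,0,0,0],[0,-1.4,1.6,0,0,0,0]]
245.5 [[0,-1.3,1.6,0,0,0,0],[0,-1.2,1.7,0,0,0,0],[0,-1.1,1.8,0,0,0,0],[0,-1,1.8,0,0,0,0],[0,-0.9,1.9,0,0,0,0]]
260.5 [[0,-0.8,1.9,0,0,0,0],[0,-0.7,2,0,0,0,0],[0,-0.6,2,0,0,0,0],[0,-0.6,2,0,0,0,0]
[... 829 characters left out ...]
,2,-0.6,0,0,0,0],[0,2,-0.6,0,0,0,0]]
395.5 [[0,1.9,-0.8,0,0,0,0],[0,1.9,-0.9,0,0,0,0],[0,1.9,-1,0,0,0,0],[0,1.8,-1.1,0,0,0,0],[0,1.7,-1.1,0,0,0,0]]
410.5 [[0,1.7,-1.3,0,0,0,0],[0,1.6,-1.3,0,0,0,0],[0,1.5,-1.5,0,0,0,0],[0,1.5,-1.5,0,0,0,0],[0,1.4,-1.6,0,0,0,0]]
425.5 [[0,1.3,-1.6,0,0,0,0],[0,1.2,-1.7,0,0,0,0],[0,1.1,-1.8,0,0,0,0],[0,1,-1.8,0,0,0,0],[0,0.9,-1.9,0,0,0,0]]
440.5 [[0,0.8,-1.9,0,0,0,0],[0,0.7,-2,0,0,0,0],[0,0.6,-2,0,0,0,0],[0,0.6,-2,0,0,0,0],[0,0.4,-2.1,0,0,0,0]]
455.5 [[0,0.2,-2.1,0,0,0,0],[0,0.2,-2.1,0,0,0,0],[0,0.1,-2.1,0,0,0,0],[0,0,-2,0,0,0,0],[0,-0.2,-2.1,0,0,0,0]]
470.5 [[0,-0.2,-2.1,0,0,0,0],[0,-0.4,-2.1,0,0,0,0],[0,-0.5,-2,0,0,0,0],[0,-0.6,-2,0,0,0,0],[0,-0.6,-2,0,0,0,0]]
```

```bash
python3 -m handwheel '[[0,-0.8,-1.9,0,0,0,0],[0,-0.9,-1.9,0,0,0,0],[0,-1,-1.9,0,0,0,0],[0,-1.1,-1.8,0,0,0,0],[0,-1.1,-1.7,0,0,0,0]]' |tee -a log; python3 -m handwheel '[[0,-1.3,-1.7,0,0,0,0],[0,-1.3,-1.6,0,0,0,0],[0,-1.5,-1.5,0,0,0,0],[0,-1.5,-1.5,0,0,0,0],[0,-1.6,-1.4,0,0,0,0]]'|tee -a log
```

```text
time_s: 5.15
eef_pos: [0.4557, 0.0508, 0.1857]
eef_rot: [0.0, 1.571, 0.0]
force: [0.3, 0.7, 0.2]
finger_gap: 0.0146
time_s: 5.65
eef_pos: [0.4481, 0.0436, 0.1857]
eef_rot: [0.0, 1.571, 0.0]
force: [-0.2, 1.1, 1.8]
finger_gap: 0.0146
```

```bash
f(){ tee -a log|grep -E "pos|force"; }
python3 -m handwheel '[[0,-1.6,-1.3,0,0,0,0],[0,-1.7,-1.2,0,0,0,0],[0,-1.8,-1.1,0,0,0,0],[0,-1.8,-1,0,0,0,0],[0,-1.9,-0.9,0,0,0,0]]'|f
python3 -m handwheel '[[0,-1.9,-0.8,0,0,0,0],[0,-2,-0.7,0,0,0,0],[0,-2,-0.6,0,0,0,0],[0,-2,-0.6,0,0,0,0],[0,-2.1,-0.4,0,0,0,0]]'|f
python3 -m handwheel '[[0,-2.1,-0.2,0,0,0,0],[0,-2.1,-0.2,0,0,0,0],[0,-2.1,-0.1,0,0,0,0],[0,-2,0,0,0,0,0],[0,-2.1,0.2,0,0,0,0]]'|f
```

```text
eef_pos: [0.4426, 0.0347, 0.1856]
force: [-1.8, 1.2, 2.2]
eef_pos: [0.4396, 0.0246, 0.1857]
force: [-1.8, 0.1, 2.1]
eef_pos: [0.4393, 0.0143, 0.1857]
force: [-0.8, 0.7, 2.9]
```

```bash
f(){ tee -a log|grep -E "pos|force"; }
python3 -m handwheel '[[0,-2.1,0.2,0,0,0,0],[0,-2.1,0.4,0,0,0,0],[0,-2,0.5,0,0,0,0],[0,-2,0.6,0,0,0,0],[0,-2,0.6,0,0,0,0]]'|f
python3 -m handwheel '[[0,-1.9,0.8,0,0,0,0],[0,-1.9,0.9,0,0,0,0],[0,-1.9,1,0,0,0,0],[0,-1.8,1.1,0,0,0,0],[0,-1.7,1.1,0,0,0,0]]'|f
python3 -m handwheel '[[0,-1.7,1.3,0,0,0,0],[0,-1.6,1.3,0,0,0,0],[0,-1.5,1.5,0,0,0,0],[0,-1.5,1.5,0,0,0,0],[0,-1.4,1.6,0,0,0,0]]'|f
```

```text
eef_pos: [0.4417, 0.0041, 0.1856]
force: [-0.8, 0.5, 3.2]
eef_pos: [0.4466, -0.0051, 0.1856]
force: [-0.8, 0.9, 3.0]
eef_pos: [0.4539, -0.0128, 0.1856]
force: [-1.1, -0.0, 1.8]
```

```bash
f(){ tee -a log|grep -E "pos|force"; }
python3 -m handwheel '[[0,-1.3,1.6,0,0,0,0],[0,-1.2,1.7,0,0,0,0],[0,-1.1,1.8,0,0,0,0],[0,-1,1.8,0,0,0,0],[0,-0.9,1.9,0,0,0,0]]'|f
python3 -m handwheel '[[0,-0.8,1.9,0,0,0,0],[0,-0.7,2,0,0,0,0],[0,-0.6,2,0,0,0,0],[0,-0.6,2,0,0,0,0],[0,-0.4,2.1,0,0,0,0]]'|f
python3 -m handwheel '[[0,-0.2,2.1,0,0,0,0],[0,-0.2,2.1,0,0,0,0],[0,-0.1,2.1,0,0,0,0],[0,0,2,0,0,0,0],[0,0.2,2.1,0,0,0,0]]'|f
```

```text
eef_pos: [0.4622, -0.018, 0.1856]
force: [-3.7, 1.7, 7.3]
eef_pos: [0.4707, -0.0209, 0.1855]
force: [-8.5, 2.3, 13.1]
eef_pos: [0.4801, -0.0218, 0.1855]
force: [-12.4, 0.3, 17.3]
```

```bash
f(){ tee -a log|grep -E "pos|force"; }
python3 -m handwheel '[[0,0.2,2.1,0,0,0,0],[0,0.4,2.1,0,0,0,0],[0,0.5,2,0,0,0,0],[0,0.6,2,0,0,0,0],[0,0.6,2,0,0,0,0]]'|f
python3 -m handwheel '[[0,0.8,1.9,0,0,0,0],[0,0.9,1.9,0,0,0,0],[0,1,1.9,0,0,0,0],[0,1.1,1.8,0,0,0,0],[0,1.1,1.7,0,0,0,0]]'|f
```

```text
eef_pos: [0.4906, -0.0203, 0.1855]
force: [-9.9, -1.3, 14.5]
eef_pos: [0.5021, -0.0147, 0.1856]
force: [-2.4, -0.6, 3.8]
```

```bash
python3 arc.py 305.5 -2 8; echo; python3 arc.py 225.5 2 5
```

```text
295.5 [[0,-0.8,-1.1,0,0,0,0],[0,-0.7,-1.2,0,0,0,0],[0,-0.7,-1.2,0,0,0,0],[0,-0.7,-1.2,0,0,0,0],[0,-0.6,-1.3,0,0,0,0]]
285.5 [[0,-0.6,-1.3,0,0,0,0],[0,-0.5,-1.2,0,0,0,0],[0,-0.5,-1.3,0,0,0,0],[0,-0.4,-1.4,0,0,0,0],[0,-0.4,-1.3,0,0,0,0]]
275.5 [[0,-0.4,-1.4,0,0,0,0],[0,-0.3,-1.3,0,0,0,0],[0,-0.3,-1.4,0,0,0,0],[0,-0.2,-1.4,0,0,0,0],[0,-0.1,-1.4,0,0,0,0]]
265.5 [[0,-0.1,-1.4,0,0,0,0],[0,-0.1,-1.4,0,0,0,0],[0,0,-1.3,0,0,0,0],[0,0,-1.4,0,0,0,0],[0,0.1,-1.4,0,0,0,0]]
255.5 [[0,0.2,-1.4,0,0,0,0],[0,0.1,-1.4,0,0,0,0],[0,0.3,-1.4,0,0,0,0],[0,0.2,-1.4,0,0,0,0],[0,0.4,-1.3,0,0,0,0]]
245.5 [[0,0.3,-1.4,0,0,0,0],[0,0.5,-1.3,0,0,0,0],[0,0.4,-1.3,0,0,0,0],[0,0.5,-1.3,0,0,0,0],[0,0.6,-1.3,0,0,0,0]]
235.5 [[0,0.6,-1.2,0,0,0,0],[0,0.6,-1.3,0,0,0,0],[0,0.7,-1.2,0,0,0,0],[0,0.8,-1.2,0,0,0,0],[0,0.7,-1.2,0,0,0,0]]
225.5 [[0,0.8,-1.1,0,0,0,0],[0,0.9,-1.1,0,0,0,0],[0,0.9,-1.1,0,0,0,0],[0,0.9,-1,0,0,0,0],[0,1,-1,0,0,0,0]]

235.5 [[0,-1,1,0,0,0,0],[0,-0.9,1,0,0,0,0],[0,-0.9,1.1,0,0,0,0],[0,-0.9,1.1,0,0,0,0],[0,-0.8,1.1,0,0,0,0]]
245.5 [[0,-0.7,1.2,0,0,0,0],[0,-0.8,1.2,0,0,0,0],[0,-0.7,1.2,0,0,0,0],[0,-0.6,1.3,0,0,0,0],[0,-0.6,1.2,0,0,0,0]]
255.5 [[0,-0.6,1.3,0,0,0,0],[0,-0.5,1.3,0,0,0,0],[0,-0.4,1.3,0,0,0,0],[0,-0.5,1.3,0,0,0,0],[0,-0.3,1.4,0,0,0,0]]
265.5 [[0,-0.4,1.3,0,0,0,0],[0,-0.2,1.4,0,0,0,0],[0,-0.3,1.4,0,0,0,0],[0,-0.1,1.4,0,0,0,0],[0,-0.2,1.4,0,0,0,0]]
275.5 [[0,-0.1,1.4,0,0,0,0],[0,0,1.4,0,0,0,0],[0,0,1.3,0,0,0,0],[0,0.1,1.4,0,0,0,0],[0,0.1,1.4,0,0,0,0]]
```

```bash
f(){ tee -a log|grep -E "pos|force"; }
python3 -m handwheel '[[0,-0.8,-1.1,0,0,0,0],[0,-0.7,-1.2,0,0,0,0],[0,-0.7,-1.2,0,0,0,0],[0,-0.7,-1.2,0,0,0,0],[0,-0.6,-1.3,0,0,0,0]]'|f
python3 -m handwheel '[[0,-0.6,-1.3,0,0,0,0],[0,-0.5,-1.2,0,0,0,0],[0,-0.5,-1.3,0,0,0,0],[0,-0.4,-1.4,0,0,0,0],[0,-0.4,-1.3,0,0,0,0]]'|f
python3 -m handwheel '[[0,-0.4,-1.4,0,0,0,0],[0,-0.3,-1.3,0,0,0,0],[0,-0.3,-1.4,0,0,0,0],[0,-0.2,-1.4,0,0,0,0],[0,-0.1,-1.4,0,0,0,0]]'|f
python3 -m handwheel '[[0,-0.1,-1.4,0,0,0,0],[0,-0.1,-1.4,0,0,0,0],[0,0,-1.3,0,0,0,0],[0,0,-1.4,0,0,0,0],[0,0.1,-1.4,0,0,0,0]]'|f
```

```text
eef_pos: [0.4968, -0.0175, 0.1857]
force: [4.4, 2.1, -0.8]
eef_pos: [0.4912, -0.0198, 0.1858]
force: [8.0, 3.5, -5.5]
eef_pos: [0.485, -0.0213, 0.1858]
force: [11.6, 1.8, -10.4]
eef_pos: [0.4784, -0.0218, 0.1858]
force: [11.9, 0.9, -12.5]
```

```bash
f(){ tee -a log|grep -E "pos|force"; }
python3 -m handwheel '[[0,0.2,-1.4,0,0,0,0],[0,0.1,-1.4,0,0,0,0],[0,0.3,-1.4,0,0,0,0],[0,0.2,-1.4,0,0,0,0],[0,0.4,-1.3,0,0,0,0]]'|f
python3 -m handwheel '[[0,0.3,-1.4,0,0,0,0],[0,0.5,-1.3,0,0,0,0],[0,0.4,-1.3,0,0,0,0],[0,0.5,-1.3,0,0,0,0],[0,0.6,-1.3,0,0,0,0]]'|f
python3 -m handwheel '[[0,0.6,-1.2,0,0,0,0],[0,0.6,-1.3,0,0,0,0],[0,0.7,-1.2,0,0,0,0],[0,0.8,-1.2,0,0,0,0],[0,0.7,-1.2,0,0,0,0]]'|f
python3 -m handwheel '[[0,0.8,-1.1,0,0,0,0],[0,0.9,-1.1,0,0,0,0],[0,0.9,-1.1,0,0,0,0],[0,0.9,-1,0,0,0,0],[0,1,-1,0,0,0,0]]'|f
```

```text
eef_pos: [0.4711, -0.0212, 0.1858]
force: [10.6, -1.1, -9.7]
eef_pos: [0.4634, -0.019, 0.1857]
force: [5.3, 0.1, -3.9]
eef_pos: [0.4559, -0.0147, 0.1856]
force: [0.4, 0.6, 1.2]
eef_pos: [0.4509, -0.0103, 0.1856]
force: [0.9, -1.4, 2.1]
```

```bash
f(){ tee -a log|grep -E "pos|force"; }
python3 -m handwheel '[[0,-1,1,0,0,0,0],[0,-0.9,1,0,0,0,0],[0,-0.9,1.1,0,0,0,0],[0,-0.9,1.1,0,0,0,0],[0,-0.8,1.1,0,0,0,0]]'|f
python3 -m handwheel '[[0,-0.7,1.2,0,0,0,0],[0,-0.8,1.2,0,0,0,0],[0,-0.7,1.2,0,0,0,0],[0,-0.6,1.3,0,0,0,0],[0,-0.6,1.2,0,0,0,0]]'|f
python3 -m handwheel '[[0,-0.6,1.3,0,0,0,0],[0,-0.5,1.3,0,0,0,0],[0,-0.4,1.3,0,0,0,0],[0,-0.5,1.3,0,0,0,0],[0,-0.3,1.4,0,0,0,0]]'|f
python3 -m handwheel '[[0,-0.4,1.3,0,0,0,0],[0,-0.2,1.4,0,0,0,0],[0,-0.3,1.4,0,0,0,0],[0,-0.1,1.4,0,0,0,0],[0,-0.2,1.4,0,0,0,0]]'|f
python3 -m handwheel '[[0,-0.1,1.4,0,0,0,0],[0,0,1.4,0,0,0,0],[0,0,1.3,0,0,0,0],[0,0.1,1.4,0,0,0,0],[0,0.1,1.4,0,0,0,0]]'|f
python3 -m handwheel '[[0,0.1,1.4,0,0,0,0],[0,0.2,1.4,0,0,0,0],[0,0.3,1.4,0,0,0,0],[0,0.3,1.3,0,0,0,0],[0,0.4,1.4,0,0,0,0]]'|f
python3 -m handwheel '[[0,0.4,1.3,0,0,0,0],[0,0.4,1.4,0,0,0,0],[0,0.5,1.3,0,0,0,0],[0,0.5,1.2,0,0,0,0],[0,0.6,1.3,0,0,0,0]]'|f
python3 -m handwheel '[[0,0.6,1.3,0,0,0,0],[0,0.7,1.2,0,0,0,0],[0,0.7,1.2,0,0,0,0],[0,0.7,1.2,0,0,0,0],[0,0.8,1.1,0,0,0,0]]'|f
python3 - <<'E'
import re,numpy as np
from scipy.optimize import least_squares
t=open("log").read();P=np.array(eval("["+",".join(re.findall(r"eef_pos: (\[.*\])",t))+"]"))*1e3;F=np.array(eval("["+",".join(re.findall(r"force: (\[.*\])",t))+"]"))
k=P[:,:2]+F[:,:2]/5      # knob minus plate shift (plate pushed by -F)
c=least_squares(lambda a:np.hypot(*(k-a[:2]).T)-a[2],[479,18,40]);print("circle",c.x.round(2),"res",c.fun.round(1))
d=k-c.x[:2];th=np.degrees(np.arctan2(d[:,1],d[:,0]))%360;ra=np.radians(th)
ft=-F[:,0]*np.sin(ra)+F[:,1]*np.cos(ra);fr=F[:,0]*np.cos(ra)+F[:,1]*np.sin(ra)
i0=13 if len(P)>13 else 0
for n,(a,b) in dict(ccw1=(0,13),cw=(13,21),ccw2=(21,29)).items():
    x,y=th[a:b],abs(ft[a:b]);print(n,np.c_[x,ft[a:b],fr[a:b]].round(1).tolist())
    g=lambda p:p[0]+p[1]*np.where(abs(x-p[2])<p[3],np.cos(np.pi*(x-p[2])/2/p[3])**2,0)-y
    r=least_squares(g,[.5,11,268,40]);print("cos2",r.x.round(1))
    r=least_squares(lambda p:np.r_[p[0]+p[1]*np.exp(-.5*((x-p[2])/p[3])**2)-y],[.5,11,268,18]);print("gauss",r.x.round(1),r.fun.round(1))
E
```

```text
eef_pos: [0.4565, -0.0149, 0.1856]
force: [-0.8, -0.1, 3.4]
eef_pos: [0.462, -0.018, 0.1856]
force: [-3.9, 2.5, 8.0]
eef_pos: [0.4676, -0.02, 0.1855]
force: [-8.0, 1.3, 12.2]
eef_pos: [0.4736, -0.0214, 0.1855]
force: [-10.3, 1.4, 16.5]
eef_pos: [0.4799, -0.0218, 0.1855]
force: [-12.6, 0.8, 18.8]
eef_pos: [0.4868, -0.0211, 0.1855]
force: [-12.0, -2.0, 17.0]
eef_pos: [0.4943, -0.019, 0.1855]
force: [-7.8, -2.2, 12.9]
eef_pos: [0.502, -0.0147, 0.1856]
force: [-2.4, -0.1, 4.9]
circle [478.95  18.34  40.09] res [-0.1 -0.   0.2  0.1 -0.1 -0.1 -0.1  0.  -0.1 -0.1  0.  -0.   0.1 -0.
 -0.2  0.1 -0.1  0.1 -0.1  0.   0.1  0.1 -0.1  0.1  0.1 -0.1  0.1  0.1
 -0.1]
ccw1 [[125.4, -0.7, 0.4], [140.5, -0.7, 0.9], [155.7, -0.4, 2.1], [171.0, 0.2, 1.8], [185.6, -0.8, 0.7], [200.7, -0.8, 0.6], [215.6, -1.2, 0.1], [230.9, -0.9, 0.7], [244.1, -4.1, 0.1], [255.6, -8.8, -0.1], [268.1, -12.4, 0.1], [284.0, -9.9, -1.1], [304.4, -2.3, -0.9]]
cos2 [  0.7  11.7 271.4  43. ]
gauss [  0.6  12.2 271.2  17. ] [-0.1 -0.1  0.2  0.4 -0.2 -0.2 -0.5  0.5 -0.1 -0.2  0.2 -0.1  0.1]
cw [[297.9, 4.9, 0.2], [290.3, 8.7, -0.5], [282.0, 11.7, 0.7], [272.6, 11.9, -0.4], [261.8, 10.6, -0.4], [248.8, 4.9, -2.0], [235.1, -0.0, -0.7], [226.1, 1.6, 0.4]]
cos2 [  0.8  11.8 273.7  41. ]
gauss [  0.3  12.5 273.9  17.5] [ 0.3 -0.4 -0.2  0.8 -0.6 -0.2  1.3 -1. ]
ccw2 [[235.8, -0.6, 0.5], [243.7, -4.6, -0.5], [251.2, -8.0, 1.3], [259.4, -10.4, 0.5], [267.8, -12.6, -0.3], [277.8, -12.2, 0.4], [290.1, -8.1, -0.6], [304.3, -2.0, -1.3]]
cos2 [ -4.4  17.  271.3  56.7]
gauss [ -9.6  22.2 271.3  28.8] [ 0.2 -0.2 -0.2  0.4 -0.2 -0.1  0.3 -0.1]
```

```bash
f(){ tee -a log|grep -E "pos|force"; }
python3 -m handwheel '[[0,-0.8,-1.1,0,0,0,0],[0,-0.7,-1.2,0,0,0,0],[0,-0.7,-1.2,0,0,0,0],[0,-0.7,-1.2,0,0,0,0],[0,-0.6,-1.3,0,0,0,0]]'|f
python3 -m handwheel '[[0,-0.6,-1.3,0,0,0,0],[0,-0.5,-1.2,0,0,0,0],[0,-0.5,-1.3,0,0,0,0],[0,-0.4,-1.4,0,0,0,0],[0,-0.4,-1.3,0,0,0,0]]'|f
python3 -m handwheel '[[0,-0.4,-1.4,0,0,0,0],[0,-0.3,-1.3,0,0,0,0],[0,-0.3,-1.4,0,0,0,0],[0,-0.2,-1.4,0,0,0,0],[0,-0.1,-1.4,0,0,0,0]]'|f
python3 -m handwheel '[[0,-0.1,-1.4,0,0,0,0],[0,-0.1,-1.4,0,0,0,0],[0,0,-1.3,0,0,0,0],[0,0,-1.4,0,0,0,0],[0,0.1,-1.4,0,0,0,0]]'|f
python3 -m handwheel '[[0,0,0,0,0,0,0],[0,0,0,0,0,0,0],[0,0,0,0,0,0,0],[0,0,0,0,0,0,0],[0,0,0,0,0,0,0]]'|f
cat > now.py <<'E'
from h import *
s=env.get_state();p=s["eef_pos"][:2]*1e3;F=s["force"][:2];d=p+F/5-[478.95,18.34]
print(s["time_s"],p.round(2),np.round(s["force"],1),"theta",np.degrees(np.arctan2(d[1],d[0]))%360)
E
python3 now.py
```

```text
eef_pos: [0.4968, -0.0176, 0.1857]
force: [4.7, 3.2, -1.1]
eef_pos: [0.4911, -0.0198, 0.1858]
force: [7.7, 2.7, -5.8]
eef_pos: [0.485, -0.0212, 0.1858]
force: [10.4, 1.4, -8.6]
eef_pos: [0.4784, -0.0218, 0.1858]
force: [12.4, 0.9, -11.2]
eef_pos: [0.4778, -0.0219, 0.1858]
force: [9.3, -0.1, -7.4]
21.65 [477.8 -21.9] [ 9.3 -0.1 -7.4] theta 271.0048435925607
```

```bash

python3 -m handwheel '[[0,0,0.9,0,0,0,0],[0,0,0.9,0,0,0,0],[0,0,0.9,0,0,0,0],[0,0,0.9,0,0,0,0],[0,0,0.8,0,0,0,0]]'>>log; python3 now.py
python3 -m handwheel '[[0,0,0,0,0,0,0],[0,0,0,0,0,0,0],[0,0,0,0,0,0,0],[0,0,0,0,0,0,0],[0,0,0,0,0,0,0]]'>>log
python3 now.py;python3 now.py
```

```text
22.15 [480.07 -21.87] [ 0.5 -0.1  3.8] theta 271.7428721864407
22.65 [480.22 -21.73] [-0.3  0.2  3.6] theta 271.7243098079481
22.65 [480.22 -21.73] [-0.3  0.2  3.6] theta 271.7243098079481
```

```bash

python3 -m handwheel '[[0,0,0,0,0,0,40],[0,0,0,0,0,0,50],[0,0,0,0,0,0,50],[0,0,0,0,0,0,50],[0,0,0,0,0,0,50]]'; python3 -m handwheel '[[-20,0,0,0,0,0,50],[-30,0,0,0,0,0,50],[-30,-1,10,0,0,0,30],[-30,-2,20,0,0,0,0],[0,-2,20,0,0,0,0]]';python3 -m handwheel '[[0,0,0,0,0,0,0],[0,0,0,0,0,0,0],[0,0,0,0,0,0,0],[0,0,0,0,0,0,0],[0,0,0,0,0,0,0]]'
python3 - <<'E'
from h import *
c=env.get_calibration("wrist");f=env.grab_frame("wrist");cv2.imwrite("pics/w2.png",f[:,:,::-1])
import pickle;pickle.dump(c,open("w2.pkl","wb"))
f2=env.grab_frame("scene");cv2.imwrite("pics/scene2.png",f2[:,:,::-1])
for n,im,cc in(("w",f,c),("s",f2,env.get_calibration("scene"))):
    g=im.astype(int);m=((g[...,0]>110)&(g[...,1]<70)&(g[...,2]<70)).astype(np.uint8)
    N,l,st,ce=cv2.connectedComponentsWithStats(m)
    for i in range(1,N):
        if st[i,4]>15:print(n,st[i],ce[i],ray(cc,ce[i],.160).round(4))
E
```

```text
time_s: 23.15
eef_pos: [0.4803, -0.0217, 0.1855]
eef_rot: [0.0, 1.571, -0.0]
force: [-0.2, 0.1, 0.2]
finger_gap: 0.044
time_s: 23.65
eef_pos: [0.533, -0.0267, 0.2997]
eef_rot: [0.001, 1.564, 0.002]
force: [0.3, 0.0, -0.6]
finger_gap: 0.0234
time_s: 24.15
eef_pos: [0.5298, -0.0266, 0.2954]
eef_rot: [0.0, 1.572, 0.0]
force: [0.7, 0.0, 0.7]
finger_gap: 0.0007
w [280 178  22  22 377] [290.14588859 188.32625995] [ 0.5622 -0.0315  0.16  ]
w [  2 267  11   3  16] [  7.5625 267.75  ] [ 0.2525 -0.1235  0.16  ]
s [254 195   9   9  59] [258.20338983 199.16949153] [ 0.5623 -0.0288  0.16  ]
s [ 99 332  17   8  25] [106.84 335.6 ] [0.4895 0.4624 0.16  ]
```

View pics/w2.png

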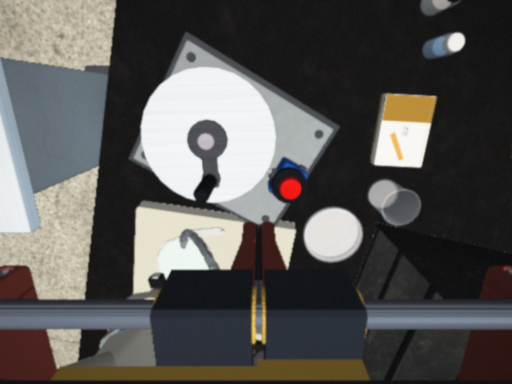

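The wrist view shows the button at (290,188), which is (0.562,-0.031). The crank is released at about 272° and all the bystanders are unmoved. Next I move over the button and lower.

```bash

python3 -m handwheel '[[0,-1,8,0,0,0,0],[0,-1,8,0,0,0,0],[0,-1,8,0,0,0,0],[20,-1,8,0,0,0,0],[20,0,0,0,0,0,0]]'; python3 -m handwheel '[[20,0,0,0,0,0,0],[20,0,0,0,0,0,0],[12,0,0,0,0,0,0],[8,0,0,0,0,0,0],[4,0,0,0,0,0,0]]'; python3 -m handwheel '[[0,0,0,0,0,0,0],[0,0,0,0,0,0,0],[0,0,0,0,0,0,0],[0,0,0,0,0,0,0],[0,0,0,0,0,0,0]]'
```

```text
time_s: 24.75
eef_pos: [0.5644, -0.0308, 0.2554]
eef_rot: [-0.001, 1.569, -0.0]
force: [0.7, -0.3, 0.2]
finger_gap: 0.0005
time_s: 25.25
eef_pos: [0.5626, -0.0308, 0.1912]
eef_rot: [-0.0, 1.571, -0.0]
force: [0.8, 0.6, 0.7]
finger_gap: 0.0008
time_s: 25.75
eef_pos: [0.5626, -0.0306, 0.192]
eef_rot: [0.0, 1.57, 0.0]
force: [0.4, 0.1, 0.7]
finger_gap: 0.0004
```

Contact is expected at TCP z of about 0.179. I approach it slowly.

```bash
f(){ grep -E "pos|force"; }
python3 -m handwheel '[[3,0,0,0,0,0,0],[3,0,0,0,0,0,0],[3,0,0,0,0,0,0],[2,0,0,0,0,0,0],[1,0,0,0,0,0,0]]'|f
python3 -m handwheel '[[0.6,0,0,0,0,0,0],[0.6,0,0,0,0,0,0],[0.6,0,0,0,0,0,0],[0.6,0,0,0,0,0,0],[0.6,0,0,0,0,0,0]]'|f
python3 -m handwheel '[[0.6,0,0,0,0,0,0],[0.6,0,0,0,0,0,0],[0.4,0,0,0,0,0,0],[0.4,0,0,0,0,0,0],[0,0,0,0,0,0,0]]'|f
```

```text
eef_pos: [0.5622, -0.0307, 0.1793]
force: [-0.5, 0.4, 0.9]
eef_pos: [0.5624, -0.0307, 0.1767]
force: [-1.5, -0.8, 2.6]
eef_pos: [0.5625, -0.0307, 0.1747]
force: [-1.3, -0.6, 3.0]
```

```bash
f(){ grep -E "pos|force"; }
python3 -m handwheel '[[0.4,0,0,0,0,0,0],[0.4,0,0,0,0,0,0],[0.4,0,0,0,0,0,0],[0.4,0,0,0,0,0,0],[0.3,0,0,0,0,0,0]]'|f
python3 -m handwheel '[[0.3,0,0,0,0,0,0],[0.3,0,0,0,0,0,0],[0.3,0,0,0,0,0,0],[0,0,0,0,0,0,0],[0,0,0,0,0,0,0]]'|f
```

```text
eef_pos: [0.5628, -0.0307, 0.1733]
force: [-3.2, -0.1, 10.8]
eef_pos: [0.5631, -0.0308, 0.1732]
force: [-4.3, 1.6, 15.0]
```

The button is on its hard stop: the height stays at 0.1732 while the force rises to 15 N. Next I lift off and check.

```bash
f(){ grep -E "pos|force|time"; }
python3 -m handwheel '[[-1,0,0,0,0,0,0],[-2,0,0,0,0,0,0],[-3,0,0,0,0,0,0],[-6,0,0,0,0,0,0],[-15,0,0,0,0,0,0]]'|f
python3 -m handwheel '[[-20,0,0,0,0,0,0],[-25,0,0,0,0,0,0],[-25,2,-10,0,0,0,0],[-25,2,-20,0,0,0,0],[0,0,0,0,0,0,0]]'|f
python3 -m handwheel '[[0,0,0,0,0,0,0],[0,0,0,0,0,0,0],[0,0,0,0,0,0,0],[0,0,0,0,0,0,0],[0,0,0,0,0,0,0]]'|f
python3 - <<'E'
from h import *
import pickle
c=env.get_calibration("wrist");f=env.grab_frame("wrist")[:,:,::-1].copy();cv2.imwrite("pics/w3.png",f)
for n,im,cc in(("before",cv2.imread("pics/w2.png"),pickle.load(open("w2.pkl","rb"))),("after",f,c)):
    m=(im.max(2)<40).astype(np.uint8)
    h=np.zeros_like(m)
    # knob: dark blob near projected knob at theta 271.7
    p=proj(cc,[.4802,-.0245,.18]).astype(int);h[p[1]-25:p[1]+25,p[0]-25:p[0]+25]=1
    N,l,st,ce=cv2.connectedComponentsWithStats(m*h);i=1+np.argmax(st[1:,4])
    w=ray(cc,ce[i],.179);d=w[:2]-[.479,.0155];print(n,st[i],ce[i].round(1),w.round(4),"th",np.degrees(np.arctan2(d[1],d[0]))%360,np.hypot(*d))
E
```

```text
time_s: 28.75
eef_pos: [0.5615, -0.0305, 0.1983]
force: [0.6, 0.2, 0.2]
time_s: 29.25
eef_pos: [0.5327, -0.0272, 0.2974]
force: [-0.5, 0.5, 0.8]
time_s: 29.75
eef_pos: [0.5324, -0.0268, 0.2933]
force: [-0.2, 0.5, 0.4]
before [180 174  43  37 565] [202.2 193.7] [ 0.4767 -0.0309  0.179 ] th 267.21273171075734 0.04648147972164685
after [177 175  44  36 569] [199.3 193.9] [ 0.477  -0.0306  0.179 ] th 267.5195494541211 0.04617347915102519
```

View pics/w3.png

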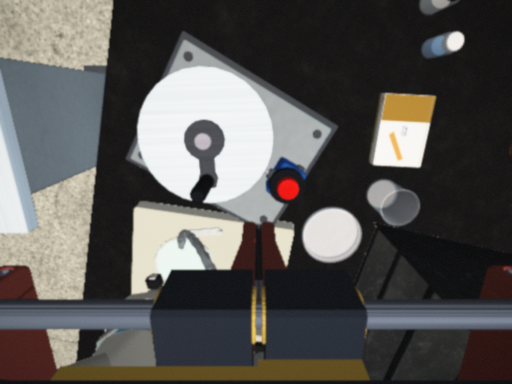

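The knob and pulley stand as they did before the press, the button is back up, and the bystanders are unmoved. I hand the job in.

```bash
python3 -c "
from cell import env
env.job_done()"
```

```text
the job is handed in; nothing more can be done
```

I found the high spot, stopped the pulley there, released the crank, pressed the marker once fully down and handed the job in at about 30 s of the 72 s allowed.

- **Finding the high spot:** I felt it in both directions. After allowing for the soft mounts, the drag at the knob peaked at about 12.5 N, at crank angle 271.3° turning one way and 273.7° the other. I took the middle as about 272.5°. The sideways push on the spindle stayed at about 13 N or less, roughly 2.5 mm on the mounts.
- **Stopping and letting go:** The pulley came to rest at about 271.7°, 0.8° short of that estimate. I left it there rather than nudge it against the friction. I eased the force to about zero before letting go.
- **Marking:** The button met its stop at about 6 mm of travel. The force reached 15 N there, well above the 5 N spring, so the end of the press was a little firmer than it needed to be.
- **Last checks:** With the arm lifted clear, the knob angle in the wrist pictures before and after the press agreed within 0.3°. The button looked back up, and the bystanders in view were where they had been. The absolute angle from the picture read about 267°, because the dark patch also took in other dark pixels, so I used it only to compare before and after. The screwdriver, the tape and the black-capped vial were not clearly in that last view. The arm never came near them.

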